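# Return the long punch to its well

## Robot

A 6-joint arm with a two-finger parallel gripper is mounted at the origin on the work surface. World frame = base frame: x ahead of the robot, y to its left, z up, the work surface at z = 0. Lengths are in m, angles in rad, forces in N, time in s.
With the tool pointing down it reaches from about 0.25 to 0.8 m from the base axis. Payload 3.9 kg.
Tool frame: the origin (TCP) lies midway between the tips of the shut fingers; the grasp point (between the pads) lies 19 mm behind it (env.pinch_z is the distance from the TCP to the grasp point, in m); z points along the fingers, y is the line along which they close (so a half turn about z gives the same grasp; the last joint's range is limited). The gripper opens to 85 mm and grips with 20 to 120 N. Pads are 22 mm wide; open, the fingers measure 114 mm over their backs; the gripper's body (76 mm by 85 mm) begins 54 mm behind the grasp point. The pads swing forward as they close: fully open they stand 13 mm farther back than shut.
Start: joints at [-1.302, 0.26, -0.138, 1.173, 0, 1.571], TCP at [0.139, -0.506, 0.231] pointing down, gripper open.
Joint ranges: [-2.78, 2.78], [-0.83, 1.72], [-1.28, 1.37], [-1.9, 2.12], [-1.57, 1.48], [-3.14, 3.14]. Speed limits (rad/s): [2.57, 2.57, 3.14, 3.14, 3.14, 3.14].

## Interface

Orientations are given as a unit quaternion [x, y, z, w].
In Python, from plant import env gives the robot as it stands. The module is installed in compiled form; this text tells all that it offers.
- The arm moves only by the tool jog_arm, never from a script. Its argument "targets" is a list of rows, each a list of 7 numbers: the shift along the tool's x, y, z normalised to -1 to 1, where 1 is 300 mm, then the turn, a rotation vector about the tool's x, y, z normalised to -1 to 1, where 1 is pi/2 rad, then the opening, from -1 (shut) to 1 (fully open). In form: [[dx, dy, dz, ax, ay, az, claw], ...]. A call has 1 to 5 rows; each row shifts and turns the commanded pose from where the row before left it, along the tool's axes as they then stand; what a row does not reach is not made up. A row lasts 1/12 s, in which the tool goes at most 41.7 mm and 7.16 degrees, less where a joint would pass 70% of its speed; a pose out of reach is approached as far as the arm can. A call with a number of a shift or a turn outside -1 to 1 is refused whole. A call with a gripper value outside its range is refused whole. The fingers move at their own pace and stop on an object; "newtons" is the grip in N (left out, the last holds). Time passes only in rows, so rows that do not move let the fingers close. It gives the time, the measured TCP pose, the force, the opening and the grip force at its end, in the units of the state.
- env.get_state(): the state, without advancing time (a new reading comes with each control period).
- env.camera(name): name is "scene" or "top" or "wrist"; returns (picture, depth): 480x640x3 uint8, red, green, blue; 480x640 float32, m along the optical axis (not along the pixel's ray), 0 where there is no reading.
- env.camera_params(name): a dict with "vertical_fov" (degrees; the focal length in pixels is half the picture's height over the tangent of half this angle, whatever the lens; pixels are square), "cx", "cy" (the principal point, pixels), "extrinsics" (4x4, takes a point from camera to world coordinates); the wrist camera has in their place "hand_eye" (4x4, takes a point from camera to tool coordinates, whose origin is the TCP and whose axes are the flange's). Camera axes: x right, y down, z forward; pixel columns grow to the right and rows downward; lengths in m; the calibration is good to about 2 mm. The wrist camera is an equidistant fisheye: a pixel r from the principal point sees the ray r / f radians off the axis. A picture is of the moment at which its call begins: read the wrist's pose just before it. camera_params takes no time and is no camera call.
- env.job_done(): hands the job in; it is judged then, once.
Trained networks look in the newest picture that a camera, given by its name, has taken for a name from the list of things; names that differ only in an ending like _2 or _b are one class to them, and where a whole thing is asked for, a point or a joint stands for the part that bears it (a point fixed in the world has none). Each returns a list of dicts, best first, with "p" (0 to 1); they miss things now and then, are a little off and sometimes report something else, mostly with a low value. They report only what shows in the picture. A call takes as long as a camera call.
- env.look_for(camera, label): "uv" ([column, row] in pixels, amid what is visible of it).
- env.regions_of(camera, label): "region" (480x640 bool, what is visible of it) and "uv" ([column, row] in pixels, amid what is visible of it).
The state is a dict: "time_s": time; "q": joint angles; "qvel": joint speeds; "joint_efforts": joint torques, N m; "eef_pos": TCP position; "orientation": TCP orientation; "force": force on the tool from outside, world axes, zero at the start; "wrist_torque": the same for the moment, N m; "width": opening from 0.0 (shut) to 1.0 (fully open); "finger_force": force on a finger pad.
Only numpy, scipy, OpenCV 4.12 (cv2) and the standard library are available. Lean on these libraries where they do the work, as an engineer would, in place of code of your own. Each camera call takes 0.05 s, during which the arm holds its last target. There are 200 camera calls.

## Task

Take the longest of the three steel punches from the leaning plywood rack and put it away in the round well of the wooden block. Slip its foot into the well while it still has roughly the slant it had in the rack, then straighten it upright and lower it to the bottom before you let go. Leave the two shorter punches in their rack.

Things in the scene. Friction and masses are not known exactly. Their poses are not given: they have to be found in the camera images.
- long_punch (a point): Longest punch: plain steel rod, 20 mm thick, 180 mm long, 0.25 kg, in one of 3 rack seats 80 mm apart. It leans 25 deg from vertical, upper end to the robot side, on a back board that ends 85 mm up from its foot; above that it is free all round and can be drawn out along its length or lifted straight up. Foot 30 mm above table. Grip it 35-45 mm below its upper end. Point: its centre. z axis: foot to upper end.
- well (a point): Mouth of the well: a vertical round bore, 36 mm wide, 90 mm deep, flat floor, in the middle of a fixed square wooden block 90 x 90 mm, 100 mm high. A rod of 20 mm goes about 25 mm deep at a slant of 25 deg, deeper only as it is straightened. Half of the long punch goes in. Point: centre of the mouth, level with the block's top. z axis: up.
- short_punch_a (a point): One short steel punch, a plain round rod 20 mm in diameter and 130 mm long, leaning in another seat of the same rack; to be left there. Point: its centre, half-way along. z axis: along the rod, from foot to upper end.
- short_punch_b (a point): The other short steel punch, a plain round rod 20 mm in diameter and 105 mm long, leaning in another seat of the same rack; to be left there. Point: its centre, half-way along. z axis: along the rod, from foot to upper end.

How it is judged:
By the outcome, as a careful person would: the job done as asked, in the order asked, and still so for the second after the job is handed in, with the robot touching nothing.
It also fails if it takes over 40 s, if anything falls off the work surface, if the arm or the gripper's body presses on something with over 40 N, if the wrist force passes 120 N, or if a joint passes its speed limit or range.

## Working session

There is one attempt and no reset: what is moved stays moved. The work goes in short steps, Python scripts to look and compute and a tool call to move; the robot and the scene stay as the last step left them, time stands still between calls to the robot, and variables do not carry over. Pictures are saved under pics/ and viewed, at most 10 in all, crops included, and the job is handed in when it is done.

Besides the shell and the picture viewer there is one more tool, called after ">>>" as name(argument=value, ...) on one line, values as JSON. jog_arm: Moves the arm, as the interface text tells. Its arguments: {"type":"object","properties":{"targets":{"type":"array","items":{"type":"array","items":{"type":"number","minimum":-1,"maximum":1}}},"newtons":{"type":"number"}},"required":["targets"]}

```bash
mkdir -p pics; cat > h.py <<'E'
import numpy as np, cv2
from plant import env
from scipy.spatial.transform import Rotation as R
def cloud(cam):
    s=env.get_state(); rgb,d=env.camera(cam); p=env.camera_params(cam)
    f=240/np.tan(np.radians(p['vertical_fov'])/2)
    v,u=np.mgrid[:480,:640]; x=(u-p['cx'])/f; y=(v-p['cy'])/f
    if 'hand_eye' in p:
        r=np.hypot(x,y); k=np.where(r>1e-9,np.tan(np.minimum(r,1.5))/np.maximum(r,1e-9),1); x=x*k;y=y*k
        T=np.eye(4);T[:3,:3]=R.from_quat(s['orientation']).as_matrix();T[:3,3]=s['eef_pos'];T=T@p['hand_eye']
    else: T=np.array(p['extrinsics'])
    P=np.stack([x*d,y*d,d],-1)@T[:3,:3].T+T[:3,3]
    P[d==0]=np.nan
    return rgb,P
def save(n,rgb): cv2.imwrite('pics/'+n,rgb[:,:,::-1])
E
cat > a.py <<'E'
from h import *
np.set_printoptions(precision=4,suppress=True)
ims=[]
for c in ['scene','top']:
    rgb,P=cloud(c); ims.append(rgb)
    for l in ['long_punch','well','short_punch_a']:
        for o in env.regions_of(c,l)[:4]:
            m=o['region']; q=P[m]; q=q[~np.isnan(q[:,0])]
            if len(q)<5: print(c,l,o['p'],o['uv'],'few');continue
            md=np.median(q,0); w,V=np.linalg.eigh(np.cov((q-md).T)); a=V[:,2]*np.sign(V[2,2]); t=(q-md)@a
            print(c,l,round(o['p'],2),np.array(o['uv']),m.sum(),'med',md,'axis',a,'ext',np.percentile(t,[2,98]),'z',np.percentile(q[:,2],[2,98]))
    np.save(c+'.npy',P)
save('a1.png',cv2.resize(ims[0],(640,480)));save('a2.png',ims[1])
print(env.get_state())
E
python3 a.py
```

```text
scene long_punch 0.84 [351.6 266.8] 1080 med [0.5549 0.1109 0.123 ] axis [-0.1209  0.3426  0.9317] ext [-0.145   0.0741] z [0.005  0.1971]
scene well 0.92 [307.8 229.6] 3012 med [ 0.5324 -0.1005  0.0757] axis [-0.0417 -0.6568  0.7529] ext [-0.0553  0.0719] z [0.0061 0.1048]
scene short_punch_a 0.98 [361.8 309. ] 743 med [0.5829 0.188  0.1013] axis [-0.4244  0.0731  0.9025] ext [-0.0686  0.0574] z [0.0377 0.1526]
scene short_punch_a 0.78 [377.7 352.1] 750 med [0.6021 0.2659 0.0894] axis [-0.4263  0.0704  0.9018] ext [-0.0554  0.0459] z [0.0383 0.1306]
top long_punch 0.61 [271.1 265.4] 422 med [0.5485 0.1045 0.1532] axis [-0.4475  0.0856  0.8902] ext [-0.1206  0.0512] z [0.0439 0.198 ]
top well 0.7 [406.8 281.6] 2910 med [ 0.5221 -0.1373  0.1006] axis [ 0.1425 -0.6878  0.7117] ext [-0.0893  0.0319] z [0.0072 0.1049]
top short_punch_a 0.63 [232.5 248.5] 383 med [0.5784 0.1794 0.1078] axis [-0.4287  0.0659  0.9011] ext [-0.08    0.0489] z [0.032  0.1525]
top short_punch_a 0.62 [191.6 241.7] 324 med [0.5949 0.2568 0.1023] axis [-0.4685  0.1199  0.8753] ext [-0.0726  0.0304] z [0.0375 0.1301]
{'time_s': 0.4, 'q': array([-1.302 ,  0.2601, -0.1383,  1.1727,  0.    ,  1.5708]), 'qvel': array([-0.0007, -0.0021,  0.0005,  0.0002, -0.0012,  0.0019]), 'joint_efforts': array([ -0.0003, -40.5164,  25.3868,   0.0063,  -0.0001,   0.    ]), 'eef_pos': array([ 0.1394, -0.5061,  0.2312]), 'orientation': array([ 0.991 ,  0.134 , -0.    , -0.0001]), 'force': array([ 0.7769, -0.4937, -0.7251]), 'wrist_torque': array([ 0.0122,  0.0167, -0.0028]), 'finger_force': 0.0, 'width': 0.998386520840609}
```

View pics/a1.png

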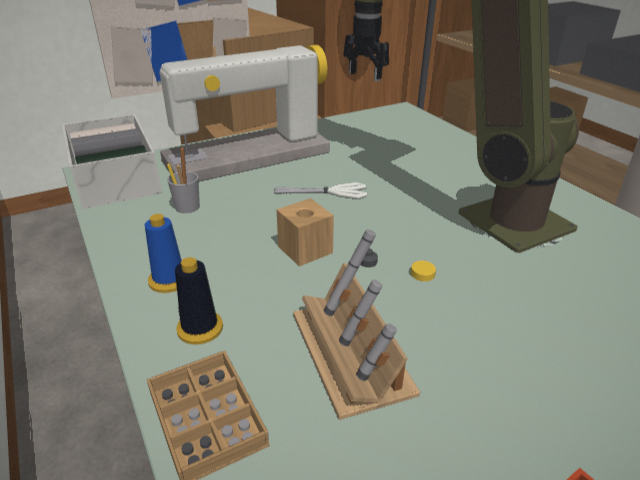

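View pics/a2.png

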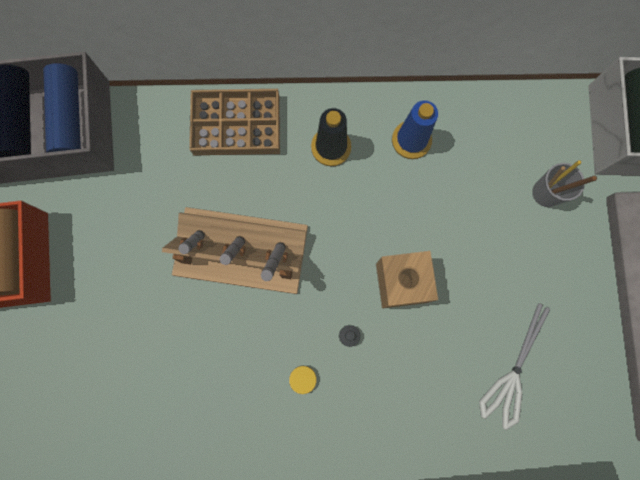

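```bash
cat > b.py <<'E'
from h import *
np.set_printoptions(precision=4,suppress=True)
from scipy.optimize import least_squares
c0={'L':(.5549,.1109,.123),'A':(.583,.188,.101),'B':(.602,.266,.089)}
for c in ['scene','top']:
    P=np.load(c+'.npy').reshape(-1,3);P=P[~np.isnan(P[:,0])]
    # block top
    m=(abs(P[:,2]-.1)<.006)&(abs(P[:,0]-.53)<.12)&(abs(P[:,1]+.11)<.12); q=P[m]
    r=cv2.minAreaRect((q[:,:2]*1000).astype(np.float32)); print(c,'top',r,np.median(q[:,2]),m.sum())
# punch fit: free part only, combined and per cam
a0=np.array([-.417,.07,.906])
for n,pt in c0.items():
  for cams in (['scene'],['top']):
    P=np.concatenate([np.load(c+'.npy').reshape(-1,3) for c in cams]);P=P[~np.isnan(P[:,0])]
    pt=np.array(pt); a=a0/np.linalg.norm(a0)
    for it in range(5):
        d=P-pt; t=d@a; rr=np.linalg.norm(d-np.outer(t,a),axis=1)
        zlo={'L':.112,'A':.112,'B':.112}[n]
        q=P[(rr<.02-(it>1)*.006)&(P[:,2]>zlo)&(P[:,2]<.215)]
        def f(x):
            aa=np.array([x[2],x[3],1]);aa/=np.linalg.norm(aa);o=np.array([x[0],x[1],.13]);dd=q-o
            return np.linalg.norm(np.cross(dd,aa),axis=1)-.01
        x0=[*(pt+a*(.13-pt[2])/a[2])[:2],a[0]/a[2],a[1]/a[2]]
        s=least_squares(f,x0,loss='soft_l1',f_scale=.002); x=s.x
        a=np.array([x[2],x[3],1]);a/=np.linalg.norm(a);pt=np.array([x[0],x[1],.13])
    t=(q-pt)@a; top=pt+a*np.percentile(t,99)
    print(n,cams,'axis',a,'tilt',np.degrees(np.arccos(a[2])),'at.13',pt,'top',top,len(q),np.abs(s.fun).mean())
E
python3 b.py
```

```text
scene top ((519.2498168945312, -137.47515869140625), (92.93144989013672, 95.00638580322266), 5.088094711303711) 0.10278444858277841 1012
top top ((522.7713012695312, -138.45973205566406), (90.5179443359375, 91.11077117919922), 5.468862533569336) 0.10131173370276658 2185
L ['scene'] axis [-0.4151  0.072   0.9069] tilt 24.91771240560794 at.13 [0.5483 0.1065 0.13  ] top [0.518  0.1118 0.1964] 602 0.0010350098245632804
L ['top'] axis [-0.4159  0.0743  0.9064] tilt 24.989005557705692 at.13 [0.5514 0.1066 0.13  ] top [0.5208 0.1121 0.1967] 311 0.001426533635290511
A ['scene'] axis [-0.4159  0.067   0.9069] tilt 24.913826706526574 at.13 [0.5618 0.1854 0.13  ] top [0.552  0.187  0.1515] 346 0.0011480401098964772
A ['top'] axis [-0.42    0.0741  0.9045] tilt 25.246448399434687 at.13 [0.5651 0.1855 0.13  ] top [0.5549 0.1873 0.1519] 193 0.001962804784381963
B ['scene'] axis [-0.4335  0.0938  0.8962] tilt 26.330602586297058 at.13 [0.5756 0.2644 0.13  ] top [0.5761 0.2643 0.1289] 209 0.001536483194947242
B ['top'] axis [-0.4561 -0.8899  0.0002] tilt 89.98887124858351 at.13 [-29.9725 -59.3553   0.13  ] top [0.5792 0.2546 0.117 ] 242 0.0024114103244537565
```

The pictures agree with the networks. In the scene view the long punch's top is at (368,236), the short ones' tops at (375,287) and (388,330), and the well at (305,213). In the top view the well is at (408,278).

```bash
cat > plan.py <<'E'
from h import *
np.set_printoptions(precision=4,suppress=True)
def pose(pos,a,h):  # tool z=-a, tool y=h
    z=-np.array(a)/np.linalg.norm(a); y=np.array(h,float); y-=z*(y@z); y/=np.linalg.norm(y)
    return np.array(pos,float),R.from_matrix(np.stack([np.cross(y,z),y,z],1))
def cur():
    s=env.get_state(); return np.array(s['eef_pos']),R.from_quat(s['orientation'])
def rows(p0,r0,p1,r1,n,claw):
    w=(r0.inv()*r1).as_rotvec()
    for i in range(n):
        r=r0*R.from_rotvec(w*i/n); d=r.inv().apply((p1-p0)/n)/.3
        print([*np.round(d,3).tolist(),*np.round(w/n/(np.pi/2),4).tolist(),claw])
A=np.array([-.4155,.073,.9066]);A/=np.linalg.norm(A);H=[-.173,-.985,0]
T=np.array([.5195,.112,.1965])
def where():
    s=env.get_state();print(s['time_s'],s['q'],s['eef_pos'],s['force'],s['width'],s['finger_force'])
E
python3 -c "
from plan import *
rows(*cur(),*pose(T+.07*A,A,H),20,1)"
```

```text
[0.084, -0.085, -0.005, -0.0031, 0.0136, 0.0139, 1]
[0.082, -0.086, -0.003, -0.0031, 0.0136, 0.0139, 1]
[0.08, -0.088, -0.002, -0.0031, 0.0136, 0.0139, 1]
[0.078, -0.09, -0.001, -0.0031, 0.0136, 0.0139, 1]
[0.076, -0.092, 0.0, -0.0031, 0.0136, 0.0139, 1]
[0.074, -0.093, 0.002, -0.0031, 0.0136, 0.0139, 1]
[0.072, -0.095, 0.003, -0.0031, 0.0136, 0.0139, 1]
[0.07, -0.096, 0.004, -0.0031, 0.0136, 0.0139, 1]
[0.068, -0.098, 0.005, -0.0031, 0.0136, 0.0139, 1]
[0.066, -0.099, 0.006, -0.0031, 0.0136, 0.0139, 1]
[0.063, -0.101, 0.007, -0.0031, 0.0136, 0.0139, 1]
[0.061, -0.102, 0.007, -0.0031, 0.0136, 0.0139, 1]
[0.059, -0.104, 0.008, -0.0031, 0.0136, 0.0139, 1]
[0.056, -0.105, 0.009, -0.0031, 0.0136, 0.0139, 1]
[0.054, -0.106, 0.01, -0.0031, 0.0136, 0.0139, 1]
[0.051, -0.107, 0.01, -0.0031, 0.0136, 0.0139, 1]
[0.049, -0.108, 0.011, -0.0031, 0.0136, 0.0139, 1]
[0.046, -0.11, 0.011, -0.0031, 0.0136, 0.0139, 1]
[0.043, -0.111, 0.012, -0.0031, 0.0136, 0.0139, 1]
[0.041, -0.112, 0.012, -0.0031, 0.0136, 0.0139, 1]
```

>>> jog_arm(targets=[[0.084, -0.085, -0.005, -0.003, 0.0136, 0.014, 1], [0.082, -0.086, -0.003, -0.003, 0.0136, 0.014, 1], [0.08, -0.088, -0.002, -0.003, 0.0136, 0.014, 1], [0.078, -0.09, -0.001, -0.003, 0.0136, 0.014, 1], [0.076, -0.092, 0, -0.003, 0.0136, 0.014, 1]])

```text
time_s: 0.82
eef_pos: [0.2272, -0.3489, 0.2385]
orientation: [0.995, 0.078, 0.055, 0.004]
force: [0.6, 0.1, 0.6]
width: 1.001
finger_force: 0.0
```

```bash
python3 -c "
from plan import *
where();print(cur()[1].as_matrix())"
```

```text
0.8167 [-1.0679  0.0285 -0.406   1.0827  0.0967  1.9194] [ 0.2272 -0.3489  0.2385] [0.6229 0.1208 0.5829] 1.000652432492889 0.0
[[ 0.9817  0.1553  0.1103]
 [ 0.1562 -0.9877 -0.0002]
 [ 0.1089  0.0175 -0.9939]]
```

```bash
sed -i 's/H=\[-.173,-.985,0\]/H=[.173,.985,0]/' plan.py; python3 -c "
from plan import *
p0,r0=cur();p1,r1=pose(T+.07*A,A,H)
w=(r0.inv()*r1).as_rotvec()
for i in range(0,26,5): print((r0*R.from_rotvec(w*i/25)).as_matrix()[:,2])
rows(p0,r0,p1,r1,25,1)"
```

```text
[ 0.1103 -0.0002 -0.9939]
[ 0.1291 -0.0899 -0.9875]
[ 0.1911 -0.155  -0.9692]
[ 0.2772 -0.1755 -0.9447]
[ 0.3606 -0.145  -0.9214]
[ 0.4155 -0.073  -0.9066]
[0.044, -0.056, 0.001, -0.0116, -0.0026, -0.0708, 1]
[0.05, -0.051, -0.0, -0.0116, -0.0026, -0.0708, 1]
[0.056, -0.045, -0.001, -0.0116, -0.0026, -0.0708, 1]
[0.06, -0.038, -0.002, -0.0116, -0.0026, -0.0708, 1]
[0.064, -0.031, -0.003, -0.0116, -0.0026, -0.0708, 1]
[0.067, -0.024, -0.004, -0.0116, -0.0026, -0.0708, 1]
[0.069, -0.016, -0.005, -0.0116, -0.0026, -0.0708, 1]
[0.071, -0.008, -0.005, -0.0116, -0.0026, -0.0708, 1]
[0.071, -0.0, -0.005, -0.0116, -0.0026, -0.0708, 1]
[0.071, 0.008, -0.006, -0.0116, -0.0026, -0.0708, 1]
[0.069, 0.016, -0.006, -0.0116, -0.0026, -0.0708, 1]
[0.067, 0.023, -0.006, -0.0116, -0.0026, -0.0708, 1]
[0.064, 0.031, -0.005, -0.0116, -0.0026, -0.0708, 1]
[0.06, 0.038, -0.005, -0.0116, -0.0026, -0.0708, 1]
[0.056, 0.044, -0.005, -0.0116, -0.0026, -0.0708, 1]
[0.05, 0.05, -0.004, -0.0116, -0.0026, -0.0708, 1]
[0.045, 0.056, -0.003, -0.0116, -0.0026, -0.0708, 1]
[0.038, 0.06, -0.002, -0.0116, -0.0026, -0.0708, 1]
[0.031, 0.064, -0.001, -0.0116, -0.0026, -0.0708, 1]
[0.024, 0.067, -0.0, -0.0116, -0.0026, -0.0708, 1]
[0.016, 0.07, 0.001, -0.0116, -0.0026, -0.0708, 1]
[0.008, 0.071, 0.002, -0.0116, -0.0026, -0.0708, 1]
[0.0, 0.071, 0.004, -0.0116, -0.0026, -0.0708, 1]
[-0.007, 0.071, 0.005, -0.0116, -0.0026, -0.0708, 1]
[-0.015, 0.07, 0.006, -0.0116, -0.0026, -0.0708, 1]
```

>>> jog_arm(targets=[[0.044, -0.056, 0.001, -0.0116, -0.0026, -0.071, 1], [0.05, -0.051, 0, -0.0116, -0.0026, -0.071, 1], [0.056, -0.045, -0.001, -0.0116, -0.0026, -0.071, 1], [0.06, -0.038, -0.002, -0.0116, -0.0026, -0.071, 1], [0.064, -0.031, -0.003, -0.0116, -0.0026, -0.071, 1]])

```text
time_s: 1.23
eef_pos: [0.2792, -0.256, 0.2427]
orientation: [0.933, 0.35, 0.045, 0.066]
force: [0.4, -0.7, 0.4]
width: 0.998
finger_force: 0.0
```

>>> jog_arm(targets=[[0.067, -0.024, -0.004, -0.0116, -0.0026, -0.071, 1], [0.069, -0.016, -0.005, -0.0116, -0.0026, -0.071, 1], [0.071, -0.008, -0.005, -0.0116, -0.0026, -0.071, 1], [0.071, 0, -0.005, -0.0116, -0.0026, -0.071, 1], [0.071, 0.008, -0.006, -0.0116, -0.0026, -0.071, 1]])

```text
time_s: 1.65
eef_pos: [0.3315, -0.1627, 0.2471]
orientation: [0.798, 0.59, 0.031, 0.121]
force: [1.2, -0.9, -0.6]
width: 1.002
finger_force: 0.0
```

>>> jog_arm(targets=[[0.069, 0.016, -0.006, -0.0116, -0.0026, -0.071, 1], [0.067, 0.023, -0.006, -0.0116, -0.0026, -0.071, 1], [0.064, 0.031, -0.005, -0.0116, -0.0026, -0.071, 1], [0.06, 0.038, -0.005, -0.0116, -0.0026, -0.071, 1], [0.056, 0.044, -0.005, -0.0116, -0.0026, -0.071, 1]])

```text
time_s: 2.07
eef_pos: [0.3835, -0.0694, 0.2515]
orientation: [0.598, 0.784, 0.015, 0.166]
force: [-0.1, 0.6, -0.7]
width: 1.001
finger_force: 0.0
```

```bash
python3 -c "
from plan import *
where()
rows(*cur(),*pose(T+.07*A,A,H),11,1)"
```

```text
2.0667 [-0.0453 -0.2083 -0.6322  0.8522 -0.1629  1.2348] [ 0.3835 -0.0694  0.2515] [-0.0611  0.5887 -0.669 ] 1.000569473478621 0.0
[0.045, 0.047, -0.003, -0.0104, -0.0024, -0.0637, 1]
[0.04, 0.051, -0.003, -0.0104, -0.0024, -0.0637, 1]
[0.035, 0.055, -0.002, -0.0104, -0.0024, -0.0637, 1]
[0.029, 0.058, -0.001, -0.0104, -0.0024, -0.0637, 1]
[0.023, 0.061, -0.0, -0.0104, -0.0024, -0.0637, 1]
[0.017, 0.063, 0.001, -0.0104, -0.0024, -0.0637, 1]
[0.011, 0.064, 0.002, -0.0104, -0.0024, -0.0637, 1]
[0.004, 0.065, 0.003, -0.0104, -0.0024, -0.0637, 1]
[-0.002, 0.065, 0.004, -0.0104, -0.0024, -0.0637, 1]
[-0.009, 0.064, 0.005, -0.0104, -0.0024, -0.0637, 1]
[-0.015, 0.063, 0.006, -0.0104, -0.0024, -0.0637, 1]
```

>>> jog_arm(targets=[[0.045, 0.047, -0.003, -0.0104, -0.0024, -0.0637, 1], [0.04, 0.051, -0.003, -0.0104, -0.0024, -0.0637, 1], [0.035, 0.055, -0.002, -0.0104, -0.0024, -0.0637, 1], [0.029, 0.058, -0.001, -0.0104, -0.0024, -0.0637, 1], [0.023, 0.061, 0, -0.0104, -0.0024, -0.0637, 1]])

```text
time_s: 2.48
eef_pos: [0.4327, 0.0147, 0.2554]
orientation: [0.379, 0.904, -0.0, 0.196]
force: [-0.8, 0.7, -0.1]
width: 1.001
finger_force: 0.0
```

>>> jog_arm(targets=[[0.017, 0.063, 0.001, -0.0104, -0.0024, -0.0637, 1], [0.011, 0.064, 0.002, -0.0104, -0.0024, -0.0637, 1], [0.004, 0.065, 0.003, -0.0104, -0.0024, -0.0637, 1], [-0.002, 0.065, 0.004, -0.0104, -0.0024, -0.0637, 1], [-0.009, 0.064, 0.005, -0.0104, -0.0024, -0.0637, 1]])

```text
time_s: 2.9
eef_pos: [0.482, 0.0988, 0.259]
orientation: [0.135, 0.967, -0.016, 0.213]
force: [0.4, -0.4, 0.2]
width: 0.999
finger_force: 0.0
```

>>> jog_arm(targets=[[-0.015, 0.063, 0.006, -0.0104, -0.0024, -0.0637, 1], [0, 0, 0, 0, 0, 0, 1], [0, 0, 0, 0, 0, 0, 1]])

```text
time_s: 3.15
eef_pos: [0.4916, 0.1148, 0.2595]
orientation: [0.088, 0.972, -0.019, 0.215]
force: [-0.0, -1.2, -0.1]
width: 1.004
finger_force: 0.0
```

```bash
cat > w.py <<'E'
from plan import *
from scipy.optimize import least_squares
where()
p,r=cur(); rgb,P=cloud('wrist'); save('w1.png',rgb)
pt=T-.04*A; a=A.copy(); Q=P.reshape(-1,3);Q=Q[~np.isnan(Q[:,0])]
for it in range(5):
    d=Q-pt;t=d@a;rr=np.linalg.norm(d-np.outer(t,a),axis=1)
    q=Q[(rr<(.02 if it<2 else .014))&(t>-.04)&(t<.05)]
    tt=(q-pt)@a; top=np.percentile(tt,98); s=q[tt<top-.004]
    f=lambda x:np.linalg.norm(np.cross(s-np.array([x[0],x[1],.16]),(v:=np.array([x[2],x[3],1])/np.linalg.norm([x[2],x[3],1]))),axis=1)-.01
    o=least_squares(f,[*(pt+a*(.16-pt[2])/a[2])[:2],a[0]/a[2],a[1]/a[2]],loss='soft_l1',f_scale=.002)
    x=o.x;pt=np.array([x[0],x[1],.16]);a=np.array([x[2],x[3],1]);a/=np.linalg.norm(a)
print(len(q),len(s),'axis',a,'pt',pt,'top',pt+a*np.percentile((q-pt)@a,98),abs(o.fun).mean())
cap=q[(q-pt)@a>np.percentile((q-pt)@a,98)-.003];print('cap mean',cap.mean(0),len(cap))
print('pred pt',T+A*(.16-T[2])/A[2])
print('top in tool',r.inv().apply(T-p),r.as_matrix()[:,2])
E
python3 w.py
```

```text
3.15 [ 0.3688 -0.0548 -0.5284  0.7194 -0.2206  0.5066] [0.4916 0.1148 0.2595] [-0.0145 -1.1591 -0.0805] 1.004039496776461 0.0
1485 722 axis [-0.4171  0.0708  0.9061] pt [0.5357 0.1082 0.16  ] top [0.5198 0.1109 0.1946] 0.0002690317834605876
cap mean [0.5197 0.1109 0.1932] 738
pred pt [0.5362 0.1091 0.16  ]
top in tool [0.0012 0.0022 0.069 ] [ 0.4147 -0.0743 -0.9069]
```

View pics/w1.png

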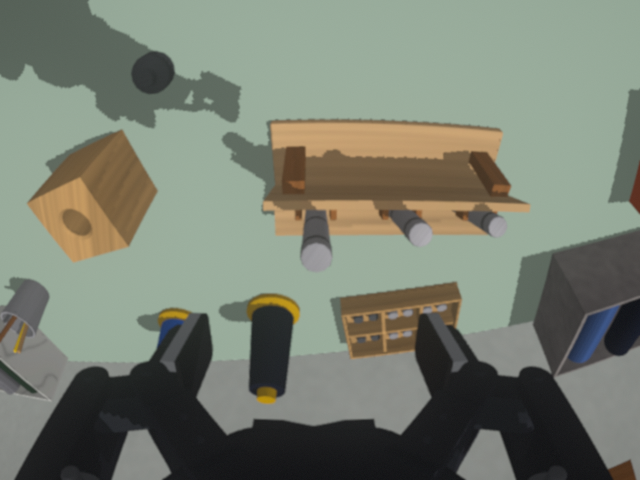

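The wrist view shows the long punch's cap at (316,257) with free space all round, and the well at (77,222). The new fit agrees with the first one to 1 mm.

```bash
sed -i 's/^T=.*/T=np.array([.5197,.1109,.1945])/; s/A=np.array(\[-.4155,.073,.9066\])/A=np.array([-.4165,.0715,.9063])/; s/H=\[.173,.985,0\]/H=[.169,.985,0]/' plan.py; python3 -c "
from plan import *
p0,r0=cur();p1,r1=pose(T-.057*A,A,H)
rows(p0,r0,p1,r1,5,1)"
```

```text
[0.001, 0.001, 0.085, -0.0005, -0.0003, -0.0013, 1]
[0.001, 0.001, 0.085, -0.0005, -0.0003, -0.0013, 1]
[0.001, 0.001, 0.085, -0.0005, -0.0003, -0.0013, 1]
[0.001, 0.001, 0.085, -0.0005, -0.0003, -0.0013, 1]
[0.001, 0.001, 0.085, -0.0005, -0.0003, -0.0013, 1]
```

>>> jog_arm(targets=[[0.002, 0.002, 0.085, 0, 0, -0.001, 1], [0.001, 0.002, 0.085, 0, 0, -0.001, 1], [0.001, 0.001, 0.085, 0, 0, -0.001, 1], [0.001, 0.001, 0.085, 0, 0, -0.001, 1], [0.001, 0.001, 0.085, 0, 0, -0.001, 1]])

```text
time_s: 3.62
eef_pos: [0.543, 0.1063, 0.1425]
orientation: [0.085, 0.973, -0.02, 0.215]
force: [0.4, -0.3, 0.2]
width: 0.998
finger_force: 0.0
```

>>> jog_arm(targets=[[0, 0, 0, 0, 0, 0, 0], [0, 0, 0, 0, 0, 0, 0]])

```text
time_s: 3.78
eef_pos: [0.5416, 0.1061, 0.1418]
orientation: [0.085, 0.973, -0.021, 0.213]
force: [-0.3, -0.3, 0.9]
width: 0.751
finger_force: 0.0
```

```bash
python3 -c "
from plan import *
where()
p0,r0=cur();p1,r1=pose(T-.057*A,A,H)
print(r0.inv().apply(p1-p0)*1000,(r0.inv()*r1).as_rotvec(True))"
```

```text
3.7833 [ 0.3083  0.1296 -0.6743  0.3812 -0.1986  0.4427] [0.5416 0.1061 0.1418] [-0.2873 -0.3017  0.9326] 0.7505252065864303 0.0
[-1.9111  0.9926 -0.22  ] [-0.309  -0.271  -0.1294]
```

>>> jog_arm(targets=[[-0.005, 0.003, 0, 0, 0, 0, -1], [0, 0, 0, 0, 0, 0, -1], [0, 0, 0, 0, 0, 0, -1], [0, 0, 0, 0, 0, 0, -1], [0, 0, 0, 0, 0, 0, -1]], newtons=90)

```text
time_s: 4.2
eef_pos: [0.5455, 0.1082, 0.1461]
orientation: [0.084, 0.972, -0.02, 0.217]
force: [-2.8, 0.1, 6.8]
width: 0.213
finger_force: 87.5
```

>>> jog_arm(targets=[[0, 0, 0, 0, 0, 0, -1], [0, 0, 0, 0, 0, 0, -1]])

```text
time_s: 4.37
eef_pos: [0.5455, 0.1082, 0.146]
orientation: [0.084, 0.972, -0.02, 0.217]
force: [-3.1, -1.2, 5.2]
width: 0.214
finger_force: 87.5
```

>>> jog_arm(targets=[[0, 0, -0.04, 0, 0, 0, -1], [0, 0, -0.08, 0, 0, 0, -1], [0, 0, -0.1, 0, 0, 0, -1], [0, 0, -0.1, 0, 0, 0, -1], [0, 0, -0.11, 0, 0, 0, -1]])

```text
time_s: 4.78
eef_pos: [0.4897, 0.1176, 0.2617]
orientation: [0.084, 0.973, -0.02, 0.214]
force: [0.1, 0.6, -2.1]
width: 0.211
finger_force: 88.6
```

>>> jog_arm(targets=[[0, 0, -0.05, 0, 0, 0, -1], [0, 0, 0, 0, 0, 0, -1]])

```text
time_s: 4.95
eef_pos: [0.4858, 0.1199, 0.2793]
orientation: [0.083, 0.972, -0.018, 0.218]
force: [0.8, 0.1, -2.2]
width: 0.21
finger_force: 88.8
```

```bash
cat > v.py <<'E'
from plan import *
import sys
where(); p,r=cur(); print('tilt',np.degrees(np.arccos(-r.as_matrix()[2,2])))
for c in ['wrist','scene']:
    rgb,P=cloud(c); save(sys.argv[1]+c+'.png',rgb)
    ok=~np.isnan(P[...,0])
    # block
    m=ok&(abs(P[...,2]-.1)<.006)&(abs(P[...,0]-.521)<.065)&(abs(P[...,1]+.138)<.065)
    q=P[m]
    if len(q)>100:
        rc=cv2.minAreaRect((q[:,:2]*1000).astype(np.float32)); print(c,'block',rc,np.median(q[:,2]),len(q))
        # bore: raster hole in top plane
        xy=q[:,:2]; g=np.zeros((140,140),np.uint8); ij=np.round((xy-[.451,-.208])*1000).astype(int); ij=ij[((ij>=0)&(ij<140)).all(1)]; g[ij[:,1],ij[:,0]]=255
        g=cv2.morphologyEx(g,cv2.MORPH_CLOSE,np.ones((7,7),np.uint8)); h=cv2.bitwise_not(g)
        n,l,st,ce=cv2.connectedComponentsWithStats(h)
        for i in range(1,n):
            if 200<st[i,4]<2500: print(c,'hole',ce[i]+[451,-208],st[i])
    # rod in hand, below the tip of fingers
    a=-r.as_matrix()[:,2]; Q=P[ok]; d=Q-p; t=d@a; e=d-np.outer(t,a); rr=np.linalg.norm(e,axis=1)
    k=(rr<.022)&(t<-.015)&(t>-.16); s=Q[k]
    if len(s)>50:
        from scipy.optimize import least_squares
        def f(x):
            dd=r.inv().apply(s-p); vv=np.array([x[2],x[3],1]);vv/=np.linalg.norm(vv)
            return np.linalg.norm(np.cross(dd-[x[0],x[1],.06],vv),axis=1)-.01
        o=least_squares(f,[0,0,0,0],loss='soft_l1',f_scale=.001)
        print(c,'rod in tool xy@60mm (mm)',o.x[:2]*1000,'slope deg',np.degrees(o.x[2:]),len(s),abs(o.fun).mean(),'far t',np.percentile(t[k],[1,99]))
E
python3 v.py c_
```

```text
4.95 [ 0.3862 -0.0766 -0.4982  0.7665 -0.2262  0.5134] [0.4858 0.1199 0.2793] [ 0.841   0.0609 -2.1625] 0.21043373610042948 88.78247022628784
tilt 25.304959894208167
wrist block ((520.77490234375, -139.19976806640625), (91.2741928100586, 92.61599731445312), 5.666023254394531) 0.10041777783292805 4257
wrist hole [ 519.8697 -137.5232] [  51   53   36   36 1036]
wrist rod in tool xy@60mm (mm) [ 3.0193 -0.7528] slope deg [ 0.0389 -0.2499] 1806 0.00022642434594563878 far t [-0.1219 -0.0154]
scene block ((518.9873657226562, -136.9246063232422), (93.92383575439453, 94.86347961425781), 5.800144195556641) 0.10264348355218617 1032
scene hole [ 519.9774 -135.2419] [  52   55   37   36 1108]
scene rod in tool xy@60mm (mm) [ 5.4823 -0.736 ] slope deg [ 0.3725 -0.2457] 717 0.0008668591005942851 far t [-0.123  -0.0162]
```

```bash
cat >> plan.py <<'E'
W=np.array([.5205,-.138,.1]); FT=np.array([.003,-.0007,.124])
L=np.array([-.985,.169,0])
def goal(off,z,tilt):  # foot centre off mm forward, height z, tilt deg
    F=W+np.array([0,0,0])-L*off; F[2]=z
    a=L*np.sin(np.radians(tilt))+np.array([0,0,np.cos(np.radians(tilt))])
    _,r=pose(F,a,H); return F-r.apply(FT),r
E
python3 -c "
from plan import *
p0,r0=cur();print('foot',p0+r0.apply(FT))
g=goal(.0047,.125,25);print(g[0])
rows(p0,r0,*g,10,-1)"
```

```text
foot [0.5335 0.1098 0.1611]
[ 0.4763 -0.1297  0.2387]
[-0.005, -0.082, 0.016, -0.0001, -0.0, -0.0, -1]
[-0.005, -0.082, 0.016, -0.0001, -0.0, -0.0, -1]
[-0.005, -0.082, 0.016, -0.0001, -0.0, -0.0, -1]
[-0.005, -0.082, 0.016, -0.0001, -0.0, -0.0, -1]
[-0.005, -0.082, 0.016, -0.0001, -0.0, -0.0, -1]
[-0.005, -0.082, 0.016, -0.0001, -0.0, -0.0, -1]
[-0.005, -0.082, 0.016, -0.0001, -0.0, -0.0, -1]
[-0.005, -0.082, 0.016, -0.0001, -0.0, -0.0, -1]
[-0.005, -0.082, 0.016, -0.0001, -0.0, -0.0, -1]
[-0.005, -0.082, 0.016, -0.0001, -0.0, -0.0, -1]
```

View pics/c_wrist.png

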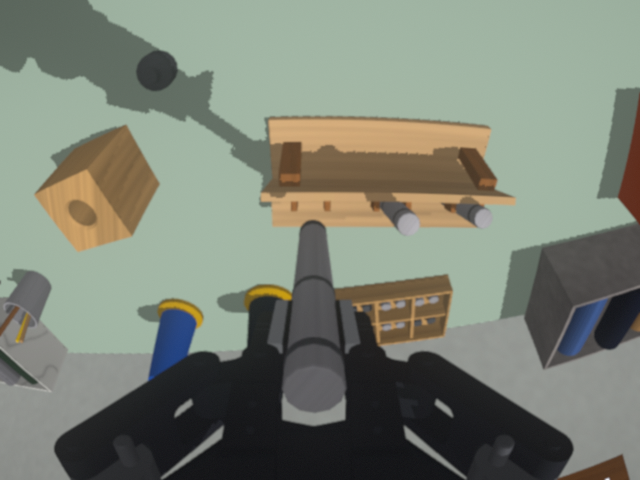

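The punch is held in line with the tool: its upper end is at (314,385) and its foot at (313,228). The seat is empty, both short punches are still in the rack, and the well is at (82,213).

>>> jog_arm(targets=[[-0.005, -0.05, 0.01, 0, 0, 0, -1], [-0.005, -0.082, 0.016, 0, 0, 0, -1], [-0.005, -0.082, 0.016, 0, 0, 0, -1], [-0.005, -0.082, 0.016, 0, 0, 0, -1], [-0.005, -0.082, 0.016, 0, 0, 0, -1]])

```text
time_s: 5.47
eef_pos: [0.48, 0.0031, 0.2548]
orientation: [0.083, 0.973, -0.02, 0.213]
force: [0.3, 0.4, -2.2]
width: 0.216
finger_force: 88.7
```

>>> jog_arm(targets=[[-0.005, -0.082, 0.016, 0, 0, 0, -1], [-0.005, -0.082, 0.016, 0, 0, 0, -1], [-0.005, -0.082, 0.016, 0, 0, 0, -1], [-0.005, -0.082, 0.016, 0, 0, 0, -1], [-0.005, -0.082, 0.016, 0, 0, 0, -1]])

```text
time_s: 5.88
eef_pos: [0.4755, -0.121, 0.2365]
orientation: [0.084, 0.973, -0.019, 0.213]
force: [0.5, 0.6, -2.1]
width: 0.213
finger_force: 88.7
```

>>> jog_arm(targets=[[0, -0.03, 0, 0, 0, 0, -1], [0, 0, 0, 0, 0, 0, -1], [0, 0, 0, 0, 0, 0, -1]])

```text
time_s: 6.13
eef_pos: [0.4747, -0.1286, 0.2378]
orientation: [0.084, 0.973, -0.019, 0.214]
force: [0.1, -0.3, -2.0]
width: 0.213
finger_force: 88.9
```

```bash
python3 v.py d_; python3 -c "
from plan import *
p0,r0=cur();print('foot-W',p0+r0.apply(FT)-W)
rows(p0,r0,*goal(.0047,.125,25),1,-1)
rows(p0,r0,*goal(.0047,.084,25),3,-1)"
```

```text
6.1333 [-0.2979 -0.0971 -0.6307  0.6079  0.0512 -0.1137] [ 0.4747 -0.1286  0.2378] [ 0.0729 -0.3248 -1.9693] 0.2126987836047984 88.8627827167511
tilt 24.762215886314607
wrist block ((520.614990234375, -139.489013671875), (91.8377914428711, 91.14091491699219), 5.746455669403076) 0.1002674955768187 8796
wrist rod in tool xy@60mm (mm) [ 2.9482 -0.6358] slope deg [-0.407   0.3586] 2519 0.0023221260605765155 far t [-0.1591 -0.0159]
scene block ((518.2579956054688, -137.380615234375), (93.72293853759766, 94.40438079833984), 4.87307596206665) 0.10266248476255002 965
scene hole [ 520.2326 -135.0645] [  51   55   38   40 1178]
scene rod in tool xy@60mm (mm) [3.5982 0.2626] slope deg [-2.2966 -0.5682] 586 0.0024176054316663183 far t [-0.1572 -0.0167]
foot-W [0.0034 0.001  0.0249]
[-0.004, -0.006, 0.002, -0.0011, -0.0014, -0.0002, -1]
[0.018, -0.002, 0.042, -0.0004, -0.0005, -0.0001, -1]
[0.018, -0.002, 0.042, -0.0004, -0.0005, -0.0001, -1]
[0.018, -0.002, 0.042, -0.0004, -0.0005, -0.0001, -1]
```

```bash
python3 -c "
import cv2,numpy as np
a=cv2.imread('pics/d_wrist.png')[90:390,160:460];b=cv2.imread('pics/d_scene.png')[130:280,230:380]
cv2.imwrite('pics/d.png',np.hstack([cv2.resize(a,(400,400)),cv2.resize(b,(400,400),interpolation=2)]))"
```

```text
(no output)
```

View pics/d.png

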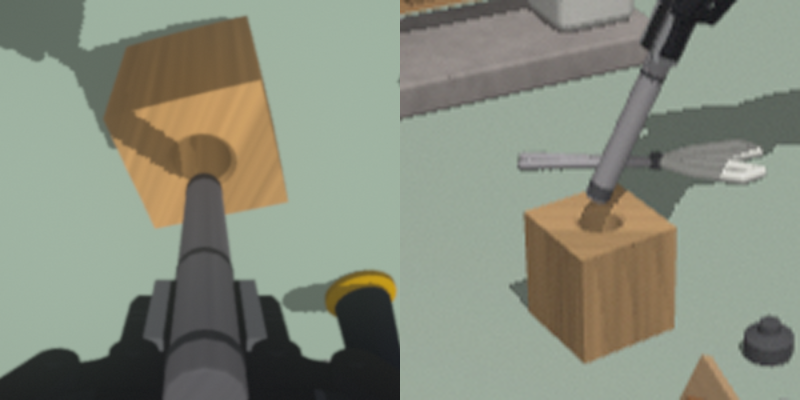

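The foot hangs above the well and is lined up with it: crop (205,180) for the foot against (207,155) for the mouth. I'll lower it at the rack slant.

>>> jog_arm(targets=[[0.008, -0.005, 0.022, -0.001, -0.001, 0, -1], [0.011, -0.002, 0.025, 0, 0, 0, -1], [0.011, -0.001, 0.025, 0, 0, 0, -1], [0.011, 0, 0.025, 0, 0, 0, -1], [0.011, 0, 0.025, 0, 0, 0, -1]])

```text
time_s: 6.65
eef_pos: [0.4762, -0.1308, 0.1984]
orientation: [0.083, 0.973, -0.019, 0.215]
force: [0.2, 0.0, -2.1]
width: 0.213
finger_force: 88.9
```

>>> jog_arm(targets=[[0, 0, 0, 0, 0, 0, -1], [0, 0, 0, 0, 0, 0, -1]])

```text
time_s: 6.82
eef_pos: [0.4759, -0.131, 0.1986]
orientation: [0.083, 0.973, -0.019, 0.215]
force: [-0.2, 0.3, -2.3]
width: 0.211
finger_force: 88.9
```

```bash
python3 -c "
from plan import *
where();p0,r0=cur();print('foot-W',p0+r0.apply(FT)-W)
rows(p0,r0,*goal(.0047,.084,25),1,-1)
g=(p0,r0)
for k in range(1,11):
    n=goal(.0047*(1-k/10),.084-.0004*k,25*(1-k/10));rows(*g,*n,1,-1);g=n"
```

```text
6.8167 [-0.3048 -0.0615 -0.7118  0.489   0.0558 -0.1215] [ 0.4759 -0.131   0.1986] [-0.152   0.3403 -2.2722] 0.21095663658980834 88.86378765106201
foot-W [ 0.004  -0.0021 -0.0152]
[0.001, 0.004, 0.003, -0.0005, -0.0008, -0.0006, -1]
[-0.015, 0.004, 0.004, -0.0005, 0.027, -0.0006, -1]
[-0.016, 0.0, 0.001, 0.0, 0.0278, -0.0, -1]
[-0.016, -0.0, 0.002, 0.0, 0.0278, -0.0, -1]
[-0.016, 0.0, 0.002, -0.0, 0.0278, 0.0, -1]
[-0.016, 0.0, 0.002, -0.0, 0.0278, 0.0, -1]
[-0.016, 0.0, 0.002, 0.0, 0.0278, -0.0, -1]
[-0.016, -0.0, 0.002, 0.0, 0.0278, -0.0, -1]
[-0.016, -0.0, 0.002, -0.0, 0.0278, -0.0, -1]
[-0.016, 0.0, 0.002, -0.0, 0.0278, 0.0, -1]
[-0.016, -0.0, 0.002, 0.0, 0.0278, 0.0, -1]
```

>>> jog_arm(targets=[[-0.015, 0.003, 0.004, -0.0005, 0.027, -0.0006, -1], [-0.016, 0, 0.001, 0, 0.0278, 0, -1], [-0.016, 0, 0.002, 0, 0.0278, 0, -1], [-0.016, 0, 0.002, 0, 0.0278, 0, -1], [-0.016, 0, 0.002, 0, 0.0278, 0, -1]])

```text
time_s: 7.23
eef_pos: [0.501, -0.1347, 0.2058]
orientation: [0.084, 0.99, -0.01, 0.11]
force: [-0.3, 0.2, -2.1]
width: 0.211
finger_force: 88.8
```

>>> jog_arm(targets=[[-0.016, 0, 0.002, 0, 0.0278, 0, -1], [-0.016, 0, 0.002, 0, 0.0278, 0, -1], [-0.016, 0, 0.002, 0, 0.0278, 0, -1], [-0.016, 0, 0.002, 0, 0.0278, 0, -1], [-0.016, 0, 0.002, 0, 0.0278, 0, -1]])

```text
time_s: 7.65
eef_pos: [0.5252, -0.1388, 0.2057]
orientation: [0.085, 0.996, -0.0, 0.001]
force: [-0.5, 0.3, -1.5]
width: 0.212
finger_force: 88.8
```

>>> jog_arm(targets=[[0, 0, 0, 0, 0, 0, -1], [0, 0, 0, 0, 0, 0, -1]])

```text
time_s: 7.82
eef_pos: [0.525, -0.1387, 0.2048]
orientation: [0.085, 0.996, -0.0, 0.002]
force: [-0.9, -0.2, -2.7]
width: 0.206
finger_force: 88.8
```

```bash
python3 v.py e_; python3 -c "
from plan import *
p0,r0=cur();print('foot-W',p0+r0.apply(FT)-W)
rows(p0,r0,*goal(0,.02,0),5,-1)"
```

```text
7.8167 [-0.2583  0.3006 -0.1509  1.116  -0.     -0.0884] [ 0.525  -0.1387  0.2048] [-0.9142 -0.225  -2.667 ] 0.20620408520177805 88.79457592964172
tilt 0.18955743145812823
wrist block ((520.7921142578125, -139.4178924560547), (91.15780639648438, 90.75454711914062), 5.4928436279296875) 0.10024980941307898 12409
wrist rod in tool xy@60mm (mm) [ 2.5897 -0.4854] slope deg [-1.3058  0.6547] 2867 0.0035535876655170264 far t [-0.1552 -0.0163]
scene block ((519.1404418945312, -136.20545959472656), (93.99897003173828, 97.44430541992188), 4.98494815826416) 0.10276515431752042 949
scene rod in tool xy@60mm (mm) [ 5.9481 -0.8252] slope deg [-2.8228 -1.0102] 431 0.002822860186501117 far t [-0.1126 -0.0162]
foot-W [-0.     -0.0007 -0.019 ]
[-0.0, 0.0, 0.041, -0.0, 0.0003, -0.0, -1]
[-0.0, 0.0, 0.041, -0.0, 0.0003, -0.0, -1]
[-0.0, 0.0, 0.041, -0.0, 0.0003, -0.0, -1]
[-0.0, 0.0, 0.041, -0.0, 0.0003, -0.0, -1]
[-0.0, 0.0, 0.041, -0.0, 0.0003, -0.0, -1]
```

Upright, with the foot 19 mm deep and no sideways force. Lowering now, slowing near the floor.

>>> jog_arm(targets=[[0, 0, 0.04, 0, 0, 0, -1], [0, 0, 0.04, 0, 0, 0, -1], [0, 0, 0.04, 0, 0, 0, -1], [0, 0, 0.04, 0, 0, 0, -1], [0, 0, 0.03, 0, 0, 0, -1]])

```text
time_s: 8.33
eef_pos: [0.5224, -0.1382, 0.1475]
orientation: [0.085, 0.996, -0.0, 0.001]
force: [-0.1, 0.5, -2.7]
width: 0.21
finger_force: 88.8
```

>>> jog_arm(targets=[[0, 0, 0.012, 0, 0, 0, -1], [0, 0, 0.008, 0, 0, 0, -1], [0, 0, 0.004, 0, 0, 0, -1], [0, 0, 0, 0, 0, 0, -1]])

```text
time_s: 8.67
eef_pos: [0.5238, -0.1386, 0.1411]
orientation: [0.085, 0.996, -0.0, 0.001]
force: [-0.4, 0.0, -2.1]
width: 0.214
finger_force: 88.8
```

>>> jog_arm(targets=[[0, 0, 0.006, 0, 0, 0, -1], [0, 0, 0.005, 0, 0, 0, -1], [0, 0, 0.004, 0, 0, 0, -1], [0, 0, 0, 0, 0, 0, -1]])

```text
time_s: 9.0
eef_pos: [0.524, -0.1386, 0.1364]
orientation: [0.085, 0.996, -0.0, 0.001]
force: [-0.1, -0.4, -1.6]
width: 0.218
finger_force: 89.6
```

>>> jog_arm(targets=[[0, 0, 0.004, 0, 0, 0, -1], [0, 0, 0.003, 0, 0, 0, -1], [0, 0, 0, 0, 0, 0, -1]])

```text
time_s: 9.25
eef_pos: [0.5247, -0.1387, 0.1363]
orientation: [0.085, 0.996, -0.0, 0.002]
force: [-1.4, 0.7, 9.9]
width: 0.21
finger_force: 90.3
```

The force turned to +10 N with the foot at the expected floor height, so it is on the bottom. Releasing.

>>> jog_arm(targets=[[0, 0, -0.003, 0, 0, 0, -1], [0, 0, 0, 0, 0, 0, -0.2], [0, 0, 0, 0, 0, 0, 0.2], [0, 0, 0, 0, 0, 0, 0.5], [0, 0, 0, 0, 0, 0, 0.5]], newtons=20)

```text
time_s: 9.67
eef_pos: [0.5237, -0.1385, 0.1348]
orientation: [0.085, 0.996, -0.0, 0.001]
force: [-0.2, -0.1, -0.1]
width: 0.749
finger_force: 0.0
```

>>> jog_arm(targets=[[0, 0, 0, 0, 0, 0, 0.5], [0, 0, 0, 0, 0, 0, 0.5]])

```text
time_s: 9.83
eef_pos: [0.5237, -0.1385, 0.1348]
orientation: [0.085, 0.996, -0.0, 0.001]
force: [0.4, 0.2, -0.1]
width: 0.748
finger_force: 0.0
```

>>> jog_arm(targets=[[0, 0, -0.05, 0, 0, 0, 0.5], [0, 0, -0.1, 0, 0, 0, 0.5], [0, 0, -0.13, 0, 0, 0, 0.5], [0, 0, -0.13, 0, 0, 0, 0.5], [0, 0, -0.05, 0, 0, 0, 0.5]])

```text
time_s: 10.25
eef_pos: [0.5255, -0.1389, 0.2784]
orientation: [0.085, 0.996, -0.001, 0.004]
force: [0.8, -0.7, 0.9]
width: 0.75
finger_force: 0.0
```

```bash
python3 -c "
from plan import *
where()
a,P=cloud('wrist');b,Q=cloud('scene')
for n,X in(('w',P),('s',Q)):
    m=(np.hypot(X[...,0]-W[0],X[...,1]-W[1])<.03)&(X[...,2]>.12)&(X[...,2]<.21);q=X[m];print(n,len(q),np.percentile(q[:,2],98),np.median(q[q[:,2]>np.percentile(q[:,2],90)],0),np.median(q[q[:,2]<.13],0) if (q[:,2]<.13).any() else 0)
cv2.imwrite('pics/f.png',np.hstack([cv2.resize(a,(400,300)),cv2.resize(b[120:420,200:500],(300,300))])[:,:,::-1])"
```

```text
10.25 [-0.2584  0.2705 -0.001   1.2902 -0.0002 -0.0883] [ 0.5255 -0.1389  0.2784] [ 0.7921 -0.6887  0.8608] 0.7499922491564088 0.0
w 1264 0.19136235237947166 [ 0.522  -0.1394  0.1911] [ 0.5129 -0.1376  0.125 ]
s 301 0.19384293156130944 [ 0.5204 -0.1351  0.193 ] [ 0.5235 -0.1306  0.1261]
```

View pics/f.png

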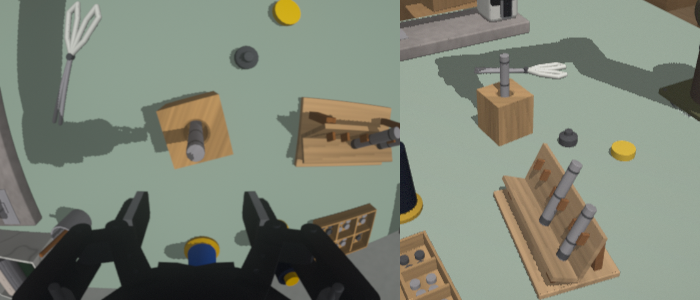

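The punch stands upright in the well with its top at z = 0.191 (0.190 expected), at (195,150) in the wrist view and (504,60) in the scene crop. Both short punches are still in the rack and the gripper is clear.

```bash
python3 -c "
from plant import env
print(env.job_done())"
```

```text
the job is handed in; nothing more can be done
None
```

The long punch is standing upright on the floor of the well, put in at its rack slant and then straightened. Both short punches are still in the rack, and the job was handed in at about 10 s with the gripper clear.

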